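# Lay the culture flask down on the imager

### The job

The tall, flat-sided culture flask stands on its end on the deck of the low imager. With the fingertips, tip it over away from the upright stop and let it down gently, never letting it drop, until it lies flat on its broad face along the deck with its foot snug against the stop and its cap out over the open edge. Do not pinch or lift the flask or press hard on it, do not let it go over sideways or off the deck, and leave everything else where it is.

Things in the scene. Friction and masses are not known exactly. Their poses are not given: they have to be found in the camera images.
- flask: The flask to lay down: pale grey-white rigid plastic, 155 mm tall with cap, about 0.12 kg, loose, standing on its foot. Body 36 mm thick (its x), 80 mm wide (its y), 98 mm high; stepped shoulder 34 x 60 mm to 106 mm; then neck and cap. Origin: centre of the foot. z runs from foot to cap; x points away from the stop and must end straight down. Past about 13 degrees of tilt it goes over by itself.
- flask_cap (a point): Centre of the flat end of the flask's white round cap, 155 mm from the foot on the flask's z axis. The cap is 32 mm in diameter and 27 mm long; the neck between cap and shoulder is 26 mm in diameter
- flask_edge (a point): Middle of the flask's bottom edge on the side away from the stop (18 mm along the flask's x from its origin), about which it tips; it stays on the deck, 60 mm above the table.
- imager: The low white imager, bolted down. Origin at table height directly below the middle of the stop's face; x (level) points from the stop along the deck, the way the flask is to fall; y to the side. The flat deck is 60 mm above the table, 150 mm wide. Behind the stop the grey housing (x -12 to -130 mm) is 100 mm high.
- imager_stop (a point): Middle of the foot line of the stop's face, at deck height. The stop is an upright aluminium plate 110 mm wide, 12 mm thick, 50 mm above the deck. The flask starts 4 to 16 mm in front of it, its yaw within 0.06 rad of the imager's
- imager_edge (a point): Middle of the deck's open edge, 130 mm from the stop's face, at deck height. Beyond it is free space down to the table, so the flask's last 25 mm (nearly all of the cap) overhang once it lies against the stop
- vial: Bystander: amber vial, 22 mm diameter, 38 mm tall, standing loose on the grey housing behind the stop; origin at its underside.
- tip_box: Bystander: green box of pipette tips, 85 x 120 mm, 58 mm high; origin at centre of underside.
- beaker: Bystander: glass beaker, 90 mm diameter, 110 mm tall; origin at centre of underside.
- bottle: Bystander: round bottle, 70 mm diameter, 170 mm tall, standing; origin at centre of underside.
- flask_lying: Bystander: a second flask like the first, already lying flat on the table, 155 mm long, 80 mm wide, 36 mm high; origin under its middle.
- pipette: Bystander: micropipette lying on the table, about 275 mm long, 30 mm high; origin at table height near its middle, x along it to the tip.
- comb: Bystander: flat white gel comb, 27 x 90 mm, 4 mm thick; origin at centre of its back strip's underside.
Mind the look-alikes: they are no part of the job. What is shaped like the flask but purple or red is not meant.

How it is judged:
By the outcome, as a careful person would: the job done as asked, in the order asked, and still so for the second after the job is handed in, with the robot touching nothing.
It also fails if it takes over 59 s, if anything falls off the work surface, if the arm or the gripper's body presses on something with over 40 N, if the wrist force passes 120 N, or if a joint passes its speed limit or range.

### The arm

A 7-joint arm with a two-finger parallel gripper is mounted at the origin on the work surface. World frame = base frame: x ahead of the robot, y to its left, z up, the work surface at z = 0. Lengths are in mm, angles in rad, forces in N, time in s.
With the tool pointing down it reaches from about 400 to 875 mm from the base axis. Payload 4.4 kg.
Tool frame: the origin (TCP) lies on the centre line of the jaws, within the pads' length; the fingertips stand 19 mm ahead of it and the grasp point (between the pads) is the TCP; z points along the fingers, y is the line along which they close (so a half turn about z gives the same grasp; the last joint's range is limited). The gripper opens to 85 mm and grips with 20 to 120 N. Pads are 22 mm wide; open, the fingers measure 114 mm over their backs; the gripper's body (76 mm by 85 mm) begins 54 mm behind the grasp point. The pads swing forward as they close: fully open they stand 13 mm farther back than shut.
Start: joints at [1.122, 0.628, 0.038, 1.517, -0.027, 0.996, -0.02], TCP at [242.815, -602.958, 250.313] pointing down, gripper open.
Joint ranges: [-3.06, 3.06], [-0.37, 2.12], [-1.25, 1.32], [0.18, 2.47], [-1.1, 4.24], [0.23, 1.98], [-2.94, 2.94]. Speed limits (rad/s): [2.57, 2.57, 3.14, 3.14, 3.14, 3.14, 3.14].

### API

Orientations are given as [roll, pitch, yaw] about the fixed x, y, z axes, in that order (R = Rz(yaw) Ry(pitch) Rx(roll)).
In Python, from cell import ctrl, viewer, silhouettes gives the robot as it stands.
- The arm moves only by the shell command python3 -m creep 'ROWS'. ROWS is JSON, a list of rows, each an object with "jaw": the gripper command: -1 is shut, 1 is fully open, values between are in proportion; "xyz": the shift along the tool's x, y, z in mm, a list of three; "angular": the turn, a rotation vector about the tool's x, y, z in rad, a list of three. In form: [{"jaw": jaw, "xyz": [tx, ty, tz], "angular": [rx, ry, rz]}, ...]. A call has 1 to 12 rows; each row is the pose to reach, as a shift and turn from the pose commanded when the call began, along the tool's axes at that moment; what a row does not reach only later rows make up. A row lasts 1/8 s, in which the tool goes at most 62.5 mm and 10.7 degrees, less where a joint would pass 70% of its speed; a pose out of reach is approached as far as the arm can. A call with a gripper value outside its range is refused whole. The fingers move at their own pace and stop on an object; the grip force is fixed at half the most. Time passes only in rows, so rows that repeat a pose let the fingers close. It gives the time, the measured TCP pose, the force, the opening and the grip force at its end, in the units of the state.
- ctrl.read_state(): the state, without advancing time (a new reading comes with each control period).
- viewer.get_image(name): name is "scene" or "top" or "wrist"; returns (picture, depth): 480x640x3 uint8, red, green, blue; 480x640 float32, mm along the optical axis (not along the pixel's ray), 0 where there is no reading.
- viewer.camera_model(name): a dict with "fx", "fy", "cx", "cy" (pixels), "dist" ([k1, k2, p1, p2, k3] as OpenCV has them; the pictures are not rectified), "T" (4x4, takes a point from camera to world coordinates). Camera axes: x right, y down, z forward; pixel columns grow to the right and rows downward; lengths in mm; the calibration is good to about 2 mm. A picture is of the moment at which its call begins: read the wrist's pose just before it. camera_model takes no time and is no camera call; for the wrist camera it gives the pose at the moment of the call.
- ctrl.finish_job(): hands the job in; it is judged then, once.
Trained networks look in the newest picture that a camera, given by its name, has taken for a name from the list of things; names that differ only in an ending like _2 or _b are one class to them, and where a whole thing is asked for, a point or a joint stands for the part that bears it (a point fixed in the world has none). Each returns a list of dicts, best first, with "score" (0 to 1); they miss things now and then, are a little off and sometimes report something else, mostly with a low value. They report only what shows in the picture. A call takes as long as a camera call. They do not tell look-alikes from the thing itself.
- silhouettes(camera, target): "pixels" (480x640 bool, what is visible of it) and "xy" ([column, row] in pixels, amid what is visible of it).
The state is a dict: "clock": time; "qpos": joint angles; "qd": joint speeds; "tau": joint torques, N m; "eef_pos": TCP position; "tool_rot": TCP orientation; "force": force on the tool from outside, world axes, zero at the start; "torque": the same for the moment, N m; "width": finger opening in mm; "gripper_force": force on a finger pad.
Only numpy, scipy, OpenCV 4.12 (cv2) and the standard library are available. Lean on these libraries where they do the work, as an engineer would, in place of code of your own. Each camera call takes 0.05 s, during which the arm holds its last target. There are 200 camera calls.

## Working session

There is one attempt and no reset: what is moved stays moved. The work goes in short steps, Python scripts to look and compute and a shell command to move; the robot and the scene stay as the last step left them, time stands still between calls to the robot, and variables do not carry over. Pictures are saved under pics/ and viewed, at most 10 in all, crops included, and the job is handed in when it is done.

```bash
mkdir -p pics
cat > h.py <<'E'
import numpy as np, cv2
from cell import ctrl, viewer, silhouettes
def snap(cam,name=None):
    im,d=viewer.get_image(cam); m=viewer.camera_model(cam)
    if name: cv2.imwrite('pics/'+name,im[:,:,::-1])
    return im,d,m
def cloud(d,m,mask=None):
    v,u=np.nonzero((d>0)&(mask if mask is not None else True))
    K=np.array([[m['fx'],0,m['cx']],[0,m['fy'],m['cy']],[0,0,1]])
    p=cv2.undistortPoints(np.stack([u,v],1).astype(float)[:,None],K,np.array(m['dist'],float))[:,0]
    z=d[v,u]; c=np.c_[p*z[:,None],z]
    T=np.array(m['T']); return c@T[:3,:3].T+T[:3,3],u,v
E
python3 - <<'E'
from h import *
a=snap('scene','s1.png')[0]; 
for n in ['flask','imager','vial']:
    for r in silhouettes('scene',n): print('scene',n,round(r['score'],2),r['xy'],r['pixels'].sum())
b=snap('top','t1.png')[0]
for n in ['flask','imager','vial']:
    for r in silhouettes('top',n): print('top',n,round(r['score'],2),r['xy'],r['pixels'].sum())
cv2.imwrite('pics/both.png',cv2.resize(np.hstack([a,b])[:,:,::-1],(800,300)))
s=ctrl.read_state(); print({k:s[k] for k in ('clock','eef_pos','tool_rot','force','width')})
E
```

```text
scene flask 0.89 [345.1, 221.0] 1007
scene flask 0.87 [409.3, 251.2] 938
scene flask 0.61 [329.0, 260.1] 1192
scene imager 0.58 [312.4, 276.8] 6188
scene vial 0.67 [297.5, 230.6] 132
scene vial 0.39 [500.6, 307.0] 2256
top flask 0.81 [256.5, 301.4] 580
top flask 0.74 [330.9, 299.5] 530
top flask 0.72 [306.1, 238.2] 612
top imager 0.7 [319.7, 234.4] 5648
top vial 0.58 [305.5, 236.9] 565
{'clock': 0.4, 'eef_pos': array([ 242.79846855, -602.87792169,  250.17839441]), 'tool_rot': array([-3.14133423e+00, -5.66027454e-05,  3.82740830e-01]), 'force': array([ 0.00338959, -0.09586631,  0.29890837]), 'width': 85.6095999790027}
```

View pics/s1.png

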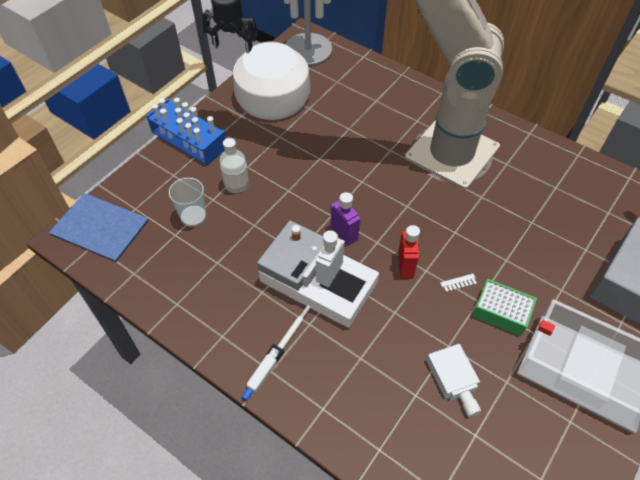

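View pics/t1.png

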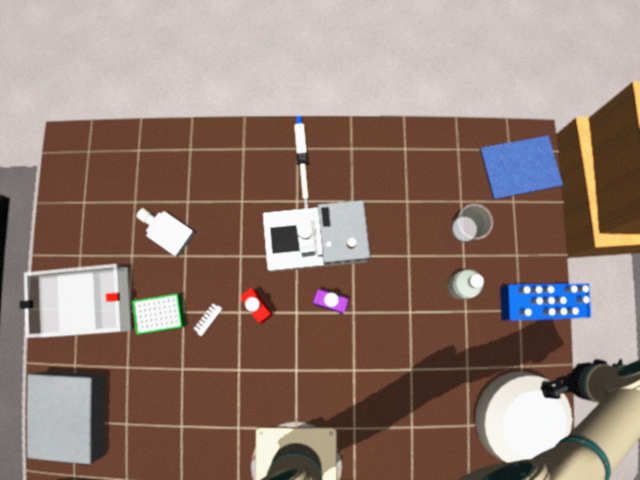

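The scene picture shows the grey-white flask standing on the imager at (329,260). The things that could be mistaken for it are the purple flask (345,221), the red flask (409,251) and the white flask lying on the table (455,375). I choose (329,260). In the top view it is at (306,238), and it falls to image left (world +y).

Run:
```python
from h import *
np.set_printoptions(precision=1,suppress=True)
for cam in ('top','scene'):
    im,d,m=snap(cam); P,u,v=cloud(d,m)
    print(cam,'cam at',np.array(m['T'])[:3,3])
    reg=(abs(P[:,1])<260)&(P[:,0]>400)&(P[:,0]<900)
    ms=[r for r in silhouettes(cam,'imager')][0]['pixels']
    Q,_,_=cloud(d,m,ms)
    for lo,hi,n in((54,66,'deck'),(94,106,'housing'),(107,114,'stoptop')):
        S=Q[(Q[:,2]>lo)&(Q[:,2]<hi)]
        if len(S)<10: print(n,len(S));continue
        r=cv2.minAreaRect(S[:,:2].astype(np.float32)); print(n,len(S),S[:,2].mean(),r,cv2.boxPoints(r).tolist())
    for r in silhouettes(cam,'flask'):
        F,_,_=cloud(d,m,r['pixels']); print('flask',r['xy'],F.mean(0),F.min(0),F.max(0))
    for r in silhouettes(cam,'vial'):
        F,_,_=cloud(d,m,r['pixels']); print('vial',r['xy'],F.mean(0))
    if cam=='top':
        cv2.imwrite('pics/crop.png',cv2.resize(np.hstack([im[180:290,240:390]])[:,:,::-1],None,fx=5,fy=5,interpolation=cv2.INTER_CUBIC))
    else: cv2.imwrite('pics/crop2.png',cv2.resize(im[210:330,240:400][:,:,::-1],None,fx=5,fy=5,interpolation=cv2.INTER_CUBIC))
```

```text
top cam at [ 360.3  -55.4 1445.8]
deck 2287 60.24394553533525 ((592.9279174804688, -47.34205627441406), (150.8626708984375, 255.91561889648438), 5.647871494293213) [[505.2698669433594, 72.57105255126953], [530.4556884765625, -182.1022186279297], [680.5859375, -167.25515747070312], [655.400146484375, 87.41810607910156]]
housing 2602 100.18857264257603 ((599.548583984375, -111.63017272949219), (150.44912719726562, 135.5596160888672), 5.689650058746338) [[517.9749755859375, -51.64204406738281], [531.414306640625, -186.53382873535156], [681.1221923828125, -171.61830139160156], [667.682861328125, -36.72651672363281]]
stoptop 169 110.19828108241475 ((589.3143310546875, -94.18751525878906), (112.88330078125, 109.74893951416016), 80.00826263427734) [[525.4791870117188, -140.25204467773438], [633.5635375976562, -159.29415893554688], [653.1494750976562, -48.12298583984375], [545.0651245117188, -29.08087158203125]]
flask [255.2, 303.4] [412.3  95.7 105.9] [373.8  62.6  -2.7] [454.3 144.5 161.4]
flask [306.5, 239.8] [570.4 -27.8 171.3] [537.5 -49.4  56.4] [621.3  -5.9 224. ]
vial [470.0, 224.8] 
[... 534 characters left out ...]
42578125, -186.74301147460938], [685.2642822265625, -171.35804748535156], [671.843017578125, -38.564727783203125]]
stoptop 103 109.92618851413681 ((601.5442504882812, -109.10771179199219), (126.7381820678711, 120.44944763183594), 9.604485511779785) [[529.01513671875, -60.3000373840332], [549.1116943359375, -179.06114196777344], [674.0733642578125, -157.91539001464844], [653.976806640625, -39.15428161621094]]
flask [328.5, 258.8] [593.7 -16.4 144.5] [538.9 -60.4  51. ] [623.4  -0.  221.4]
flask [343.4, 220.2] [438.  -78.1  79.6] [ 341.  -164.4   -5.7] [566.9 -18.5 217.7]
flask [406.1, 247.0] [432.8 108.3  89.9] [388.8  64.3   1.4] [460.5 137.8 162.3]
vial [296.9, 232.5] [ 569.7 -133.8  126.5]
```

View pics/crop2.png

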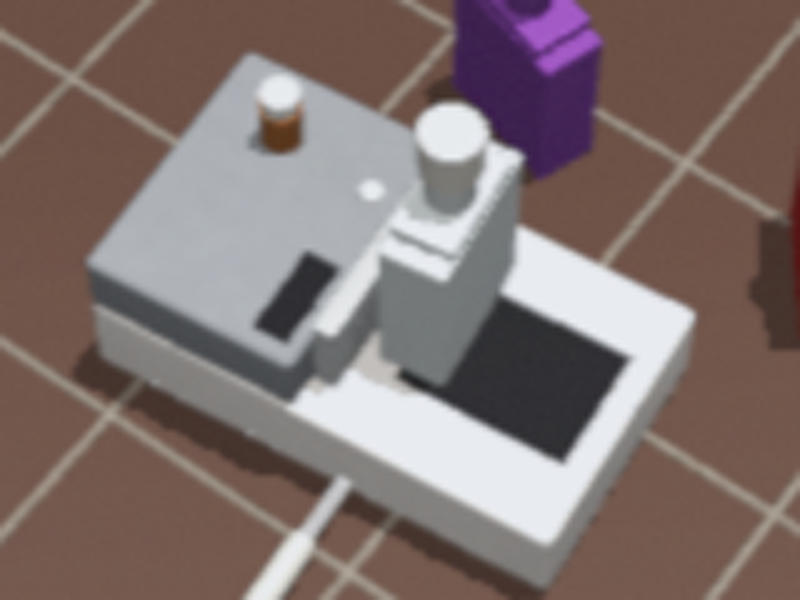

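The crop shows the pale grey flask standing cap up at (450,180), just in front of the stop, with the purple one behind it. I'm taking the grey one. Next I measure the cap and front face precisely.

```bash
cat > meas.py <<'E'
from h import *
np.set_printoptions(precision=1,suppress=True)
O=np.array([593.5,-47.5,0]);a=1.6695
X=np.array([np.cos(a),np.sin(a),0]);Y=np.array([-X[1],X[0],0]);B=np.stack([X,Y,[0,0,1]])
def loc(P): return (P-O)@B.T
E
python3 - <<'E'
from meas import *
for cam in ('top','scene'):
    im,d,m=snap(cam);P,u,v=cloud(d,m);L=loc(P)
    print(cam)
    r=(abs(L[:,0])<150)&(abs(L[:,1])<75)
    Q=L[r]
    c=Q[(Q[:,2]>209)&(Q[:,2]<222)]; print('cap',len(c),c.mean(0),c.min(0),c.max(0),(c.min(0)+c.max(0))/2)
    c=Q[(Q[:,2]>152)&(Q[:,2]<170)&(Q[:,0]>-5)&(Q[:,0]<45)]; rr=cv2.minAreaRect(c[:,:2].astype(np.float32));print('shoulder',len(c),c.mean(0),c.min(0),c.max(0),rr)
    f=Q[(Q[:,2]>75)&(Q[:,2]<150)&(Q[:,0]>15)&(Q[:,0]<55)]
    if len(f)>30:
        p=np.polyfit(f[:,1],f[:,0],1);print('front',len(f),np.median(f,0),'slope',p[0],'x at y0',p[1],f.min(0),f.max(0))
    s=Q[(abs(Q[:,0])<25)&(Q[:,2]>106)&(Q[:,2]<114)];print('stop',len(s),s.min(0),s.max(0),np.percentile(s,[5,95],axis=0))
    D=L[(abs(L[:,2]-60)<5)&(L[:,0]>15)&(L[:,0]<150)&(abs(L[:,1])<100)];print('deck',D.min(0),D.max(0),np.percentile(D,[.5,99.5],axis=0))
    Hh=L[(abs(L[:,2]-100)<4)&(L[:,0]<-20)&(L[:,0]>-150)&(abs(L[:,1])<100)];print('hous',np.percentile(Hh,[.5,99.5],axis=0))
E
```

```text
top
cap 149 [ 22.5  12.4 214.9] [  7.8  -4.2 209.4] [ 38.2  27.9 221.8] [ 23.   11.9 215.6]
shoulder 313 [ 22.4  16.8 162.5] [  2.9 -29.  152.1] [ 42.   52.4 169.9] ((22.49212646484375, 11.583513259887695), (35.71198272705078, 81.12191009521484), 2.724773406982422)
front 39 [ 26.1  51.7 115.3] slope 6.202287769847681 x at y0 -294.68820048774813 [15.4 50.5 78.3] [ 38.5  53.4 148.3]
stop 194 [-23.2 -61.2 106.1] [ 23.3  55.4 114. ] [[-13.7 -49.4 106.8]
 [ -2.5  51.7 113.4]]
deck [ 15.1 -74.9  55. ] [128.1  75.9  65. ] [[ 16.4 -73.6  55.1]
 [127.4  74.7  64.9]]
hous [[-131.1  -73.4   96.1]
 [ -20.6   74.9  103.9]]
scene
cap 147 [ 25.2   9.3 214.9] [  9.5  -5.9 209.3] [ 41.3  26.3 221.1] [ 25.4  10.2 215.2]
shoulder 314 [ 29.3  -3.1 161.9] [  6.6 -30.8 152. ] [ 44.6  51.7 170. ] ((25.16097640991211, 10.413444519042969), (37.601070404052734, 82.3004150390625), 2.034748077392578)
front 415 [ 40.9 -18.2 114.3] slope 0.15818248212905953 x at y0 37.544790660796785 [ 15.  -31.6  75.1] [ 44.7  51.2 150. ]
stop 110 [-23.2 -56.8 106.1] [ 20.7  38.6 113.9] [[-17.6 -53.6 106.5]
 [ 13.3   9.9 113.4]]
deck [ 15.  -77.8  55. ] [130.4  74.8  65. ] [[ 16.  -76.6  55.1]
 [129.5  72.5  64.8]]
hous [[-129.5  -76.8   96.1]
 [ -20.3   72.6  103.9]]
```

```bash
python3 -m creep '[{"jaw":1,"xyz":[0,0,-60],"angular":[0,0,0]},{"jaw":1,"xyz":[0,0,-100],"angular":[0,0,0.14]},{"jaw":1,"xyz":[0,0,-120],"angular":[0,0,0.285]},{"jaw":1,"xyz":[0,0,-120],"angular":[0,0,0.285]}]'
```

```text
clock: 1.4
eef_pos: [243.1, -603.7, 372.1]
tool_rot: [3.138, -0.001, 0.099]
force: [-0.4, -1.2, -1.0]
width: 85.4
gripper_force: 0.0
```

```bash
python3 -m creep '[{"jaw":1,"xyz":[60,-60,0],"angular":[0,0,0]},{"jaw":1,"xyz":[100,-110,0],"angular":[0,0,0]},{"jaw":1,"xyz":[140,-165,0],"angular":[0,0,0]},{"jaw":1,"xyz":[180,-215,0],"angular":[0,0,0]},{"jaw":1,"xyz":[218,-267,0],"angular":[0,0,0]},{"jaw":1,"xyz":[256,-317,0],"angular":[0,0,0]},{"jaw":1,"xyz":[292,-370,0],"angular":[0,0,0]},{"jaw":1,"xyz":[328,-420,0],"angular":[0,0,0]},{"jaw":1,"xyz":[358,-472,0],"angular":[0,0,-0.04]},{"jaw":0.3,"xyz":[382,-518,20],"angular":[0,0,-0.04]},{"jaw":0.1,"xyz":[393,-543,50],"angular":[0,0,-0.04]},{"jaw":0.1,"xyz":[393,-543,50],"angular":[0,0,-0.04]}]'
python3 - <<'E'
from h import *
s=ctrl.read_state();print(s['eef_pos'],s['tool_rot'],s['width'],s['qpos'],s['force'])
im,d,m=snap('wrist','w1.png')
P,u,v=cloud(d,m);R=cv2.Rodrigues(np.zeros(3))[0]
from scipy.spatial.transform import Rotation as Ro
R=Ro.from_euler('xyz',s['tool_rot']).as_matrix()
L=(P-s['eef_pos'])@R
q=(abs(L[:,0])<40)&(abs(L[:,1])<70)&(L[:,2]<35)&(L[:,2]>-80)
np.set_printoptions(precision=1,suppress=True)
for sgn in(1,-1):
    f=L[q&(L[:,1]*sgn>0)]; print(len(f), np.percentile(f,[1,5,50,95,99],axis=0) if len(f) else '')
E
```

```text
clock: 2.9
eef_pos: [579.3, -18.3, 315.8]
tool_rot: [-3.137, 0.007, 0.149]
force: [-0.4, -0.4, 0.4]
width: 46.9
gripper_force: 0.0
[579.3019068  -18.25196989 315.81297821] [-3.13718938  0.00741331  0.14941295] 46.91021339569201 [ 0.0223197   0.46368701 -0.05687118  1.6257732   0.02514692  1.06080606
 -1.46242192] [-0.42287832 -0.42194556  0.43528442]
26214 [[ -9.1   1.1 -78.9]
 [ -6.3   5.5 -75.7]
 [ 12.6  39.  -59.4]
 [ 19.1  64.1 -13. ]
 [ 21.   68.    4.9]]
23805 [[ -8.7 -58.2 -78.9]
 [ -5.8 -54.3 -75.7]
 [ 13.2 -35.5 -57.5]
 [ 19.5  -4.5 -11.4]
 [ 21.2  -1.    5.7]]
```

View pics/w1.png

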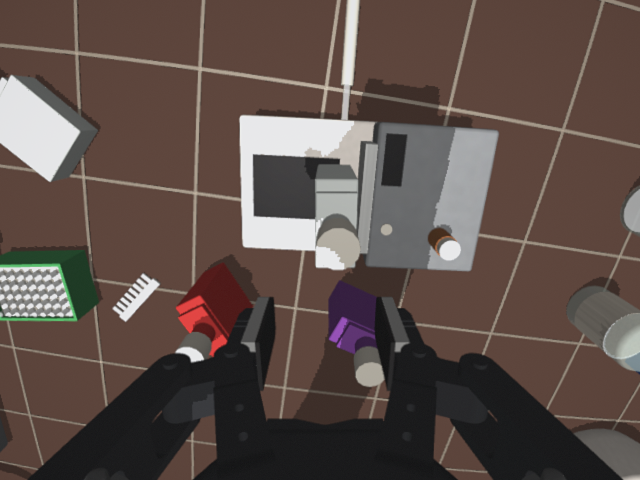

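The wrist view shows the fingertips at (255,335) and (392,335), and the grey flask's cap at (340,245).

```bash
python3 -m creep '[{"jaw":0.1,"xyz":[0,0,0],"angular":[0,0,0]}]'
cat > wr.py <<'E'
from meas import *
from scipy.spatial.transform import Rotation as Ro
s=ctrl.read_state();im,d,m=snap('wrist')
P,u,v=cloud(d,m);R=Ro.from_euler('xyz',s['tool_rot']).as_matrix();p=s['eef_pos']
T=(P-p)@R;L=loc(P)
print('eef',p,s['tool_rot'],'loc',loc(p),s['width'],'f',s['force'])
E
python3 - <<'E'
from wr import *
for lo,hi in((235,275),(375,412)):
    k=(u>lo)&(u<hi)&(v>290)&(v<390)&(T[:,2]<60); f=T[k]; print('finger',f.max(0),f.min(0),np.percentile(f,[.5,50,99.5],axis=0))
k=(abs(L[:,2]-215)<8)&(abs(L[:,0])<60)&(abs(L[:,1])<60);c=L[k];print('cap',len(c),c.mean(0),c.min(0),c.max(0),'world',P[k].mean(0),'tool',T[k].mean(0))
for cam in('scene','top'):
    im,d,m=snap(cam);P,u,v=cloud(d,m);T=(P-p)@R;k=(abs(T[:,0])<14)&(abs(T[:,1])<60)&(T[:,2]>-40)&(T[:,2]<60);f=T[k];print(cam,len(f),f.max(0) if len(f) else '')
E
```

```text
clock: 3.08
eef_pos: [580.6, -25.9, 320.1]
tool_rot: [3.141, 0.001, 0.137]
force: [0.3, 0.0, 0.1]
width: 47.0
gripper_force: 0.0
eef [580.6 -25.9 320.1] [3.1 0.  0.1] loc [ 22.8  10.7 320.1] 46.95512134599669 f [0.3 0.  0.1]
finger [ 20.1 -15.6  15.8] [-10.1 -35.1 -52. ] [[ -8.8 -34.4 -51.5]
 [ 12.4 -22.9 -16.4]
 [ 19.6 -16.6  14.2]]
finger [19.9 39.3 15. ] [ -9.7  19.6 -52.7] [[ -8.8  20.4 -51.6]
 [ 12.3  26.7 -15.8]
 [ 19.5  38.3  12.6]]
cap 1550 [ 20.1   7.4 215.5] [  4.   -7.1 207.2] [ 35.5  24.2 217.9] world [584.2 -28.3 215.5] tool [  3.4   2.8 104.6]
scene 353 [14.  55.4 17.1]
top 4 [-12.   55.9 -31.5]
```

```bash
python3 -m creep '[{"jaw":0.1,"xyz":[0,1,40],"angular":[0,0,0]},{"jaw":0.1,"xyz":[0,1,70],"angular":[0,0,0]},{"jaw":0.1,"xyz":[0,1,85],"angular":[0,0,0]},{"jaw":0.1,"xyz":[0,1,95],"angular":[0,0,0]},{"jaw":0.1,"xyz":[0,1,102],"angular":[0,0,0]},{"jaw":0.1,"xyz":[0,1,104],"angular":[0,0,0]},{"jaw":0.1,"xyz":[0,1,104],"angular":[0,0,0]}]'
cat > plan.py <<'E'
import numpy as np
from meas import *
# planar (x along fall, z up); flask profile (axial from foot, half-thickness) back/front
W=47.0; TIP=16.0
prof=[(155,16),(146,16),(137,16),(128.5,16),(128,13),(107,13),(106,17),(98.5,17)]
def pts(th,px,side):  # side +1 front, -1 back; pivot at (px,60)
    c,s_=np.cos(th),np.sin(th); ax=np.array([s_,c]); n=np.array([c,-s_])  # n: flask +x
    return np.array([[px,60.]+ (side*h-18)*n + z*ax for z,h in prof])
def tcp(th,phi,px,s,mode):
    d=np.array([-np.sin(phi),-np.cos(phi)]); f=np.array([np.cos(phi),-np.sin(phi)]) # f: toward front finger
    F=pts(th,px,1);Bk=pts(th,px,-1); corner=F[0]
    depth=corner@d+s
    def dens(A):
        return np.concatenate([np.linspace(A[i],A[i+1],20) for i in range(len(A)-1)])
    Fd=dens(F);Bd=dens(Bk)
    fm=max((q@f) for q in Fd if q@d<=depth); bm=min((q@f) for q in Bd if q@d<=depth+1)
    u=fm-W/2 if mode=='front' else bm+W/2
    t=depth-TIP
    return u*f+t*d, W-(fm-bm)
E
python3 - <<'E'
from plan import *
s=ctrl.read_state();print(s['eef_pos'],s['tool_rot'],loc(s['eef_pos']),s['force'],s['width'],s['clock'])
for th,ph,sd,md in [(0,0,15,'back'),(4,0,15,'back'),(8,0,15,'back'),(12,0,15,'back'),(12,0,15,'front'),(16,0,15,'front'),(20,0,15,'front'),(30,5,15,'front'),(40,12,15,'front'),(50,20,15,'front'),(60,28,14,'front'),(70,37,13,'front'),(80,45,12,'front'),(90,53,12,'front')]:
    p,g=tcp(np.radians(th),np.radians(ph),42,sd,md);print(th,ph,md,p.round(1),'gap',g.round(1))
im,d,m=snap('scene');cv2.imwrite('pics/s2.png',cv2.resize(im[150:330,230:450][:,:,::-1],None,fx=3.5,fy=3.3,interpolation=cv2.INTER_CUBIC))
E
```

```text
clock: 4.1
eef_pos: [581.4, -25.2, 216.8]
tool_rot: [3.141, -0.001, 0.138]
force: [0.0, 0.2, -0.3]
width: 47.0
gripper_force: 0.0
[581.4 -25.2 216.8] [ 3.1 -0.   0.1] [ 23.4   9.8 216.8] [ 0.   0.2 -0.3] 46.9863508583082 4.1
0 0 back [ 31.5 216. ] gap 15.0
4 0 back [ 41.1 215.8] gap 13.8
8 0 back [ 50.6 214.8] gap 12.5
12 0 back [ 59.7 213. ] gap 10.9
12 0 front [ 48.8 213. ] gap 10.9
16 0 front [ 59.3 210.5] gap 9.2
20 0 front [ 69.6 207.3] gap 7.9
30 5 front [ 94.4 198.3] gap 6.8
40 12 front [117.3 185.9] gap 6.1
50 20 front [137.7 170.1] gap 4.5
60 28 front [155.4 152. ] gap 4.0
70 37 front [170.  131.4] gap 3.8
80 45 front [180.5 108.3] gap 2.7
90 53 front [186.1  83.2] gap 0.9
```

View pics/s2.png

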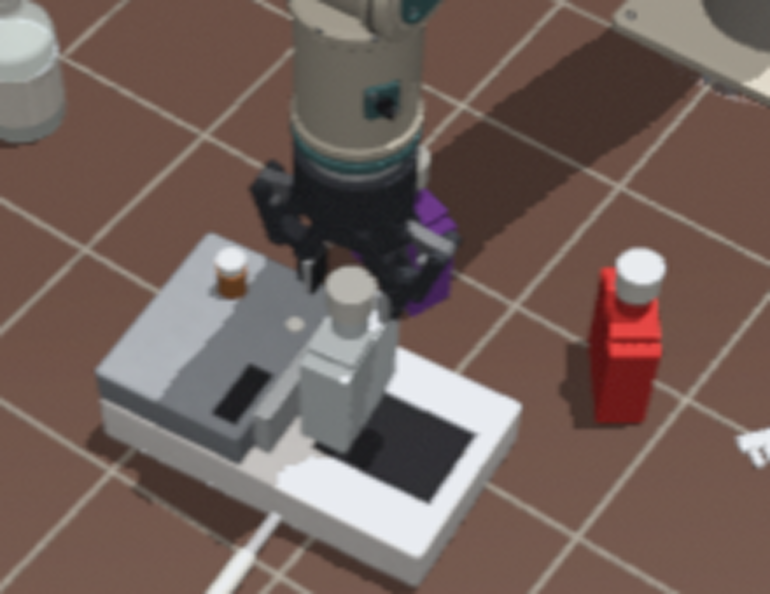

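The scene crop shows the cap at (350,290) between the open fingers at (315,275) and (400,280), with no contact. Next I narrow the jaws loosely and push slowly up to about 11°.

```bash
python3 -m creep '[{"jaw":-0.02,"xyz":[0,0,0],"angular":[0,0,0]},{"jaw":-0.02,"xyz":[0,-3,0],"angular":[0,0,0]},{"jaw":-0.02,"xyz":[0,-6,0.5],"angular":[0,0,0]},{"jaw":-0.02,"xyz":[0,-9,1],"angular":[0,0,0]},{"jaw":-0.02,"xyz":[0,-12,1],"angular":[0,0,0]},{"jaw":-0.02,"xyz":[0,-15,1],"angular":[0,0,0]},{"jaw":-0.02,"xyz":[0,-18,1.5],"angular":[0,0,0]},{"jaw":-0.02,"xyz":[0,-21,2],"angular":[0,0,0]},{"jaw":-0.02,"xyz":[0,-24,2.5],"angular":[0,0,0]},{"jaw":-0.02,"xyz":[0,-27,3],"angular":[0,0,0]},{"jaw":-0.02,"xyz":[0,-29,3.5],"angular":[0,0,0]},{"jaw":-0.02,"xyz":[0,-30,3.5],"angular":[0,0,0]}]'
cat > flask.py <<'E'
from meas import *
# estimate tilt from the body of the flask in scene & top depth: print local extents
def body(cam,name=None,show=True):
    im,d,m=snap(cam,name); R=[r for r in silhouettes(cam,'flask')]
    out=[]
    for r in R:
        Q,_,_=cloud(d,m,r['pixels']);L=loc(Q);c=np.median(L,0)
        if -30<c[0]<200 and abs(c[1])<80: out.append((r['score'],c,np.percentile(L,[2,98],axis=0),L))
    for o in out: print(cam,round(o[0],2),'med',o[1],'ext',o[2].tolist())
    return im,d,m,out
E
python3 - <<'E'
from flask import *
s=ctrl.read_state();print(loc(s['eef_pos']),s['width'],s['gripper_force'])
im,d,m,o=body('scene')
P,u,v=cloud(d,m);L=loc(P)
k=(L[:,0]>15)&(L[:,0]<110)&(abs(L[:,1])<32)&(L[:,2]>70)&(L[:,2]<150);f=L[k]
pf=np.linalg.lstsq(np.c_[f[:,2]-60,f[:,1],np.ones(len(f))],f[:,0],rcond=None)[0]
for _ in range(5):
    r=f[:,0]-np.c_[f[:,2]-60,f[:,1],np.ones(len(f))]@pf; q=abs(r)<3+2*np.median(abs(r)); pf=np.linalg.lstsq(np.c_[f[q,2]-60,f[q,1],np.ones(q.sum())],f[q,0],rcond=None)[0]
print('tilt deg',np.degrees(np.arctan(pf[0])),'yaw',pf[1],'edge x',pf[2],q.sum())
E
```

```text
clock: 5.65
eef_pos: [576.9, 4.7, 212.8]
tool_rot: [-3.142, 0.0, 0.138]
force: [0.2, 0.2, 0.6]
width: 41.8
gripper_force: 0.0
[ 53.6  11.4 212.8] 41.79330068789884 0.021979057928547263
scene 0.79 med [ 47.  -11.4 161.5] ext [[18.771529290917034, -30.295626615228766, 69.24227686847752], [66.88260335921119, 32.24994249901632, 219.44299682994563]]
tilt deg 10.36022712436951 yaw 0.4252118260771378 edge x 39.46947099485624 273
```

```bash
cat > table.py <<'E'
import plan,sys
from plan import *
from scipy.spatial.transform import Rotation as Ro
# rows from current tool pose; planar tilt phi0 measured
def run(ths,px=42.,smin=12,dx=0.):
    s=ctrl.read_state();R=Ro.from_euler('xyz',s['tool_rot']).as_matrix()
    zt=R[:,2]; phi0=np.arctan2(-zt@X*1.0,-zt[2]); p0=loc(s['eef_pos'])
    print('now',p0,'phi',np.degrees(phi0),s['width'],s['force'],s['clock'],s['qpos'].round(2))
    for th in ths:
        ph=np.interp(th,[0,20,30,40,50,60,70,80,90],[0,0,5,12,20,28,37,45,53]); W=np.interp(th,[0,20,30,40,50,60,70,80,90],[42,42,44,46,48,50,52,53,54])
        sd=np.interp(th,[0,50,80],[15,15,smin]); plan.W=W
        p,g=tcp(np.radians(th),np.radians(ph),px,sd,'front')
        D=np.array([p[0]+dx-p0[0],p[1]-p0[2]]); c,sn=np.cos(phi0),np.sin(phi0)
        ty=-(D@[c,-sn]); tz=D@[-sn,-c]
        print(th,'jaw %.2f'%(0.1+(W-47)/42.8),'ty %.1f tz %.1f rx %.3f'%(ty,tz,-(np.radians(ph)-phi0)),'gap',g.round(1),p.round(0))
E
python3 -c "
from table import run
run(range(12,46,2))"
```

```text
now [ 53.5  11.3 212.8] phi -0.002981343430741757 42.00815011475399 [-0.2 -0.2  1.1] 5.75 [-0.   0.6 -0.1  1.8  0.   0.8 -1.5]
12 jaw -0.02 ty 2.3 tz -0.2 rx -0.000 gap 5.9 [ 51. 213.]
14 jaw -0.02 ty -3.0 tz 1.0 rx -0.000 gap 5.1 [ 57. 212.]
16 jaw -0.02 ty -8.3 tz 2.3 rx -0.000 gap 4.2 [ 62. 211.]
18 jaw -0.02 ty -13.5 tz 3.8 rx -0.000 gap 3.4 [ 67. 209.]
20 jaw -0.02 ty -18.6 tz 5.5 rx -0.000 gap 2.9 [ 72. 207.]
22 jaw -0.01 ty -23.5 tz 7.0 rx -0.018 gap 3.0 [ 77. 206.]
24 jaw 0.00 ty -28.3 tz 8.7 rx -0.035 gap 3.2 [ 82. 204.]
26 jaw 0.01 ty -33.1 tz 10.5 rx -0.052 gap 3.4 [ 87. 202.]
28 jaw 0.02 ty -37.8 tz 12.5 rx -0.070 gap 3.6 [ 91. 200.]
30 jaw 0.03 ty -42.4 tz 14.7 rx -0.087 gap 3.8 [ 96. 198.]
32 jaw 0.04 ty -47.0 tz 16.9 rx -0.112 gap 4.1 [100. 196.]
34 jaw 0.05 ty -51.4 tz 19.2 rx -0.136 gap 4.4 [105. 194.]
36 jaw 0.06 ty -55.8 tz 21.7 rx -0.161 gap 4.6 [109. 191.]
38 jaw 0.07 ty -60.1 tz 24.3 rx -0.185 gap 4.9 [114. 189.]
40 jaw 0.08 ty -64.3 tz 27.1 rx -0.209 gap 5.1 [118. 186.]
42 jaw 0.09 ty -68.4 tz 29.9 rx -0.237 gap 4.9 [122. 183.]
44 jaw 0.10 ty -72.4 tz 32.9 rx -0.265 gap 5.2 [126. 180.]
```

```bash
python3 -m creep '[{"jaw":-0.02,"xyz":[0,-2.5,0.8],"angular":[0,0,0]},{"jaw":-0.02,"xyz":[0,-5,1.5],"angular":[0,0,0]},{"jaw":-0.02,"xyz":[0,-8,2.3],"angular":[0,0,0]},{"jaw":-0.02,"xyz":[0,-11,3],"angular":[0,0,0]},{"jaw":-0.02,"xyz":[0,-14,4],"angular":[0,0,0]},{"jaw":-0.02,"xyz":[0,-17,5],"angular":[0,0,0]},{"jaw":-0.02,"xyz":[0,-20,6],"angular":[-0.005,0,0]},{"jaw":-0.01,"xyz":[0,-23.5,7],"angular":[-0.02,0,0]},{"jaw":0,"xyz":[0,-27,8.3],"angular":[-0.03,0,0]},{"jaw":0.01,"xyz":[0,-31,9.7],"angular":[-0.045,0,0]},{"jaw":0.02,"xyz":[0,-35,11.4],"angular":[-0.06,0,0]},{"jaw":0.02,"xyz":[0,-38,12.5],"angular":[-0.07,0,0]}]'
python3 - <<'E'
from flask import *
im,d,m,o=body('scene')
cv2.imwrite('pics/s3.png',cv2.resize(im[150:330,230:450][:,:,::-1],None,fx=3.5,fy=3.3,interpolation=cv2.INTER_CUBIC))
from table import run
run(range(28,63,2))
E
```

```text
clock: 7.25
eef_pos: [571.6, 42.8, 200.2]
tool_rot: [3.071, 0.0, 0.139]
force: [-0.2, 0.8, -0.1]
width: 43.7
gripper_force: 0.0
scene 0.92 med [ 65.5  -5.2 151.7] ext [[17.19002460791862, -29.72528423968089, 77.32732989633074], [107.16358906305013, 43.91462909367267, 208.87746614635938]]
now [ 92.5  12.9 200.1] phi 4.006577921093569 43.53526261000568 [0.3 0.7 0.4] 7.35 [-0.2  0.6  0.   1.8  0.1  0.8 -1.7]
28 jaw 0.02 ty 1.2 tz -0.1 rx 0.000 gap 3.6 [ 91. 200.]
30 jaw 0.03 ty -3.6 tz 1.7 rx -0.017 gap 3.8 [ 96. 198.]
32 jaw 0.04 ty -8.3 tz 3.6 rx -0.042 gap 4.1 [100. 196.]
34 jaw 0.05 ty -12.9 tz 5.6 rx -0.066 gap 4.4 [105. 194.]
36 jaw 0.06 ty -17.5 tz 7.7 rx -0.091 gap 4.6 [109. 191.]
38 jaw 0.07 ty -21.9 tz 10.1 rx -0.115 gap 4.9 [114. 189.]
40 jaw 0.08 ty -26.3 tz 12.5 rx -0.140 gap 5.1 [118. 186.]
42 jaw 0.09 ty -30.6 tz 15.1 rx -0.167 gap 4.9 [122. 183.]
44 jaw 0.10 ty -34.8 tz 17.7 rx -0.195 gap 5.2 [126. 180.]
46 jaw 0.10 ty -38.9 tz 20.6 rx -0.223 gap 5.5 [130. 177.]
48 jaw 0.11 ty -42.9 tz 23.5 rx -0.251 gap 5.2 [134. 174.]
50 jaw 0.12 ty -46.7 tz 26.6 rx -0.279 gap 5.5 [137. 170.]
52 jaw 0.13 ty -50.6 tz 29.6 rx -0.307 gap 5.8 [141. 167.]
54 jaw 0.14 ty -54.3 tz 32.8 rx -0.335 gap 6.1 [144. 164.]
56 jaw 0.15 ty -57.9 tz 36.0 rx -0.363 gap 6.4 [148. 160.]
58 jaw 0.16 ty -61.4 tz 39.4 rx -0.391 gap 6.7 [151. 156.]
60 jaw 0.17 ty -64.8 tz 43.0 rx -0.419 gap 7.0 [154. 153.]
62 jaw 0.18 ty -68.1 tz 46.5 rx -0.450 gap 7.3 [157. 149.]
```

View pics/s3.png

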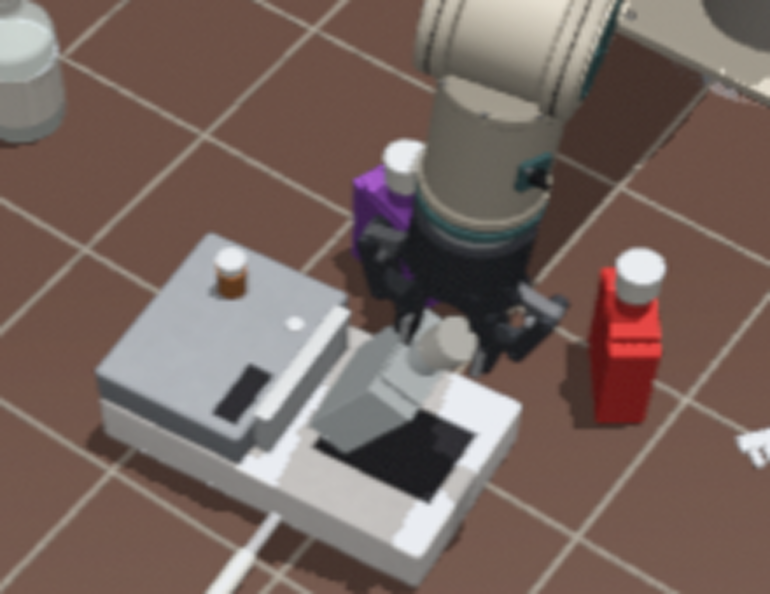

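The flask leans about 28° on the front finger at (490,350), with its cap at (450,345). I check the sideways alignment before going on.

Run:
```python
from flask import *
for cam in('scene','top'):
    im,d,m=snap(cam);P,u,v=cloud(d,m);L=loc(P)
    k=(L[:,0]>60)&(L[:,0]<125)&(abs(L[:,1])<50)&(L[:,2]>172)&(L[:,2]<213)&(im[v,u].min(1)>110)
    c=L[k];print(cam,len(c),c.min(0),c.max(0),np.median(c,0))
    k2=(L[:,0]>60)&(L[:,0]<130)&(abs(L[:,1])<50)&(L[:,2]>172)&(L[:,2]<250)&(im[v,u].max(1)<70)
    c=L[k2];print(' dark',len(c),c.min(0),c.max(0))
```

```text
scene 214 [ 67.  -13.8 172. ] [112.9  29.5 212.6] [ 95.1   7.5 200.6]
 dark 139 [ 60.4  -3.3 187.4] [129.9  25.5 249.8]
top 18 [ 62.   20.5 172.2] [ 85.6  32.3 194.8] [ 74.6  24.1 179.8]
 dark 23 [ 60.   12.8 197.4] [ 96.3  30.7 249.5]
```

```bash
python3 -m creep '[{"jaw":0.02,"xyz":[0,-2,1],"angular":[-0.01,0,0]},{"jaw":0.03,"xyz":[0,-5.5,2.5],"angular":[-0.027,0,0]},{"jaw":0.04,"xyz":[0,-9,4],"angular":[-0.045,0,0]},{"jaw":0.05,"xyz":[0,-12.9,5.6],"angular":[-0.066,0,0]},{"jaw":0.06,"xyz":[0,-16.5,7.3],"angular":[-0.086,0,0]},{"jaw":0.07,"xyz":[0,-20,9.2],"angular":[-0.105,0,0]},{"jaw":0.07,"xyz":[0,-24,11.2],"angular":[-0.127,0,0]},{"jaw":0.08,"xyz":[0,-28,13.5],"angular":[-0.15,0,0]},{"jaw":0.09,"xyz":[0,-31.5,15.6],"angular":[-0.173,0,0]},{"jaw":0.1,"xyz":[0,-34.8,17.7],"angular":[-0.195,0,0]},{"jaw":0.1,"xyz":[0,-38,20],"angular":[-0.217,0,0]},{"jaw":0.11,"xyz":[0,-40,21.4],"angular":[-0.23,0,0]}]'
python3 - <<'E'
from table import run
run(range(46,82,2))
E
```

```text
clock: 8.95
eef_pos: [566.3, 80.8, 175.9]
tool_rot: [2.841, 0.0, 0.138]
force: [-0.6, 0.4, 0.3]
width: 47.0
gripper_force: 0.1
now [130.3  14.4 175.9] phi 17.23278187230602 47.04695814718857 [-0.6  0.4  0.3] 8.95 [-0.5  0.7  0.2  1.8  0.3  0.8 -2. ]
46 jaw 0.10 ty 0.8 tz -0.8 rx 0.008 gap 5.5 [130. 177.]
48 jaw 0.11 ty -3.8 tz 1.1 rx -0.020 gap 5.2 [134. 174.]
50 jaw 0.12 ty -8.3 tz 3.3 rx -0.048 gap 5.5 [137. 170.]
52 jaw 0.13 ty -12.7 tz 5.3 rx -0.076 gap 5.8 [141. 167.]
54 jaw 0.14 ty -17.0 tz 7.5 rx -0.104 gap 6.1 [144. 164.]
56 jaw 0.15 ty -21.3 tz 9.9 rx -0.132 gap 6.4 [148. 160.]
58 jaw 0.16 ty -25.5 tz 12.4 rx -0.160 gap 6.7 [151. 156.]
60 jaw 0.17 ty -29.6 tz 15.1 rx -0.188 gap 7.0 [154. 153.]
62 jaw 0.18 ty -33.6 tz 17.8 rx -0.219 gap 7.3 [157. 149.]
64 jaw 0.19 ty -37.5 tz 20.6 rx -0.251 gap 7.7 [160. 145.]
66 jaw 0.20 ty -41.4 tz 23.5 rx -0.282 gap 8.1 [163. 141.]
68 jaw 0.21 ty -45.1 tz 26.6 rx -0.314 gap 8.4 [165. 137.]
70 jaw 0.22 ty -48.7 tz 29.8 rx -0.345 gap 8.8 [168. 133.]
72 jaw 0.22 ty -52.3 tz 33.3 rx -0.373 gap 8.9 [170. 129.]
74 jaw 0.23 ty -55.7 tz 36.9 rx -0.401 gap 9.0 [173. 124.]
76 jaw 0.23 ty -59.1 tz 40.6 rx -0.429 gap 8.5 [175. 120.]
78 jaw 0.24 ty -62.2 tz 44.3 rx -0.457 gap 8.6 [177. 115.]
80 jaw 0.24 ty -65.3 tz 48.2 rx -0.485 gap 8.7 [178. 110.]
```

```bash
python3 -m creep '[{"jaw":0.11,"xyz":[0.5,-3,0.9],"angular":[-0.015,0,0]},{"jaw":0.12,"xyz":[1,-6.5,2.4],"angular":[-0.036,0,0]},{"jaw":0.13,"xyz":[1.5,-10,4],"angular":[-0.058,0,0]},{"jaw":0.14,"xyz":[2,-13.5,5.7],"angular":[-0.081,0,0]},{"jaw":0.14,"xyz":[2.5,-17,7.5],"angular":[-0.104,0,0]},{"jaw":0.15,"xyz":[3,-20.5,9.5],"angular":[-0.127,0,0]},{"jaw":0.16,"xyz":[3,-24,11.5],"angular":[-0.15,0,0]},{"jaw":0.17,"xyz":[3,-27.5,13.7],"angular":[-0.173,0,0]},{"jaw":0.18,"xyz":[3,-31,16],"angular":[-0.198,0,0]},{"jaw":0.18,"xyz":[3,-34,18.1],"angular":[-0.222,0,0]},{"jaw":0.19,"xyz":[3,-37.5,20.6],"angular":[-0.251,0,0]},{"jaw":0.19,"xyz":[3,-39,21.8],"angular":[-0.264,0,0]}]'
python3 - <<'E'
from table import run
run(range(64,91,2))
from flask import *
im,d,m,o=body('scene')
cv2.imwrite('pics/s4.png',cv2.resize(im[170:330,250:450][:,:,::-1],None,fx=3.7,fy=3.7,interpolation=cv2.INTER_CUBIC))
E
```

```text
clock: 10.45
eef_pos: [565.0, 111.9, 143.3]
tool_rot: [2.577, 0.0, 0.139]
force: [0.9, 0.2, -0.6]
width: 50.7
gripper_force: 0.3
now [161.5  12.6 143.3] phi 32.35584133917238 50.733381963709704 [ 0.9  0.2 -0.6] 10.45 [-0.7  0.8  0.3  1.8  0.4  0.8 -2.2]
64 jaw 0.19 ty 2.2 tz -0.8 rx 0.013 gap 7.7 [160. 145.]
66 jaw 0.20 ty -2.3 tz 1.1 rx -0.018 gap 8.1 [163. 141.]
68 jaw 0.21 ty -6.7 tz 3.1 rx -0.050 gap 8.4 [165. 137.]
70 jaw 0.22 ty -11.1 tz 5.2 rx -0.081 gap 8.8 [168. 133.]
72 jaw 0.22 ty -15.4 tz 7.6 rx -0.109 gap 8.9 [170. 129.]
74 jaw 0.23 ty -19.7 tz 10.2 rx -0.137 gap 9.0 [173. 124.]
76 jaw 0.23 ty -23.8 tz 12.9 rx -0.165 gap 8.5 [175. 120.]
78 jaw 0.24 ty -27.9 tz 15.7 rx -0.193 gap 8.6 [177. 115.]
80 jaw 0.24 ty -31.9 tz 18.7 rx -0.221 gap 8.7 [178. 110.]
82 jaw 0.24 ty -35.7 tz 22.0 rx -0.249 gap 8.8 [180. 106.]
84 jaw 0.25 ty -39.4 tz 25.4 rx -0.277 gap 8.9 [181. 101.]
86 jaw 0.25 ty -42.9 tz 28.9 rx -0.304 gap 8.4 [182.  96.]
88 jaw 0.26 ty -46.4 tz 32.6 rx -0.332 gap 8.5 [183.  91.]
90 jaw 0.26 ty -49.7 tz 36.4 rx -0.360 gap 7.9 [184.  86.]
scene 0.65 med [ 91.7   2.6 116.6] ext [[32.06905589385527, -28.395705948864506, 83.68515742551457], [175.8672247357963, 47.63021782942452, 149.14142721760075]]
```

View pics/s4.png

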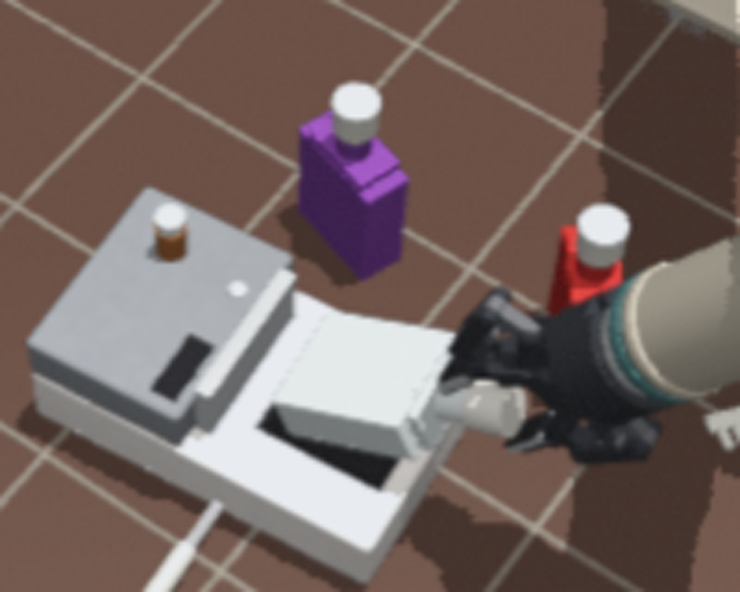

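The flask is at about 64° and rests on the front finger. The cap is at (490,410), clear of its neighbours. I continue lowering.

```bash
python3 -m creep '[{"jaw":0.2,"xyz":[0,-2,1],"angular":[-0.016,0,0]},{"jaw":0.21,"xyz":[0,-5.5,2.5],"angular":[-0.04,0,0]},{"jaw":0.21,"xyz":[0,-9,4.2],"angular":[-0.066,0,0]},{"jaw":0.22,"xyz":[0,-12.5,6],"angular":[-0.09,0,0]},{"jaw":0.22,"xyz":[0,-16,8],"angular":[-0.113,0,0]},{"jaw":0.23,"xyz":[0,-19.7,10.2],"angular":[-0.137,0,0]},{"jaw":0.23,"xyz":[0,-23,12.4],"angular":[-0.16,0,0]},{"jaw":0.24,"xyz":[0,-26.5,14.7],"angular":[-0.183,0,0]},{"jaw":0.24,"xyz":[0,-30,17.2],"angular":[-0.207,0,0]},{"jaw":0.24,"xyz":[0,-33,19.7],"angular":[-0.229,0,0]},{"jaw":0.25,"xyz":[0,-35.7,22],"angular":[-0.249,0,0]},{"jaw":0.25,"xyz":[0,-37,23.2],"angular":[-0.258,0,0]}]'
python3 - <<'E'
from table import run
run(range(80,95,2))
from flask import *
im,d,m,o=body('scene')
L=o[0][3]; t=L[(L[:,0]>60)&(L[:,0]<120)]
A=np.c_[t[:,0],t[:,1],np.ones(len(t))]; 
q=t[:,2]>0
for _ in range(6):
    c=np.linalg.lstsq(A[q],t[q,2],rcond=None)[0]; r=t[:,2]-A@c; q=(r>-2.5)&(r<5)
print('top face slope',np.degrees(np.arctan(c[:2])),q.sum())
E
```

```text
clock: 12.05
eef_pos: [562.5, 130.1, 103.9]
tool_rot: [2.319, 0.0, 0.138]
force: [0.2, 0.8, -0.2]
width: 53.7
gripper_force: 0.3
now [179.8  13.4 103.9] phi 47.12589552247151 53.69342468252042 [ 0.2  0.8 -0.2] 12.05 [-0.9  1.   0.4  1.7  0.5  1.  -2.4]
80 jaw 0.24 ty 5.7 tz -3.4 rx 0.037 gap 8.7 [178. 110.]
82 jaw 0.24 ty 1.2 tz -1.2 rx 0.009 gap 8.8 [180. 106.]
84 jaw 0.25 ty -3.2 tz 1.2 rx -0.019 gap 8.9 [181. 101.]
86 jaw 0.25 ty -7.6 tz 3.7 rx -0.047 gap 8.4 [182.  96.]
88 jaw 0.26 ty -11.8 tz 6.4 rx -0.075 gap 8.5 [183.  91.]
90 jaw 0.26 ty -16.0 tz 9.2 rx -0.103 gap 7.9 [184.  86.]
92 jaw 0.26 ty -19.9 tz 12.9 rx -0.103 gap 6.8 [184.  81.]
94 jaw 0.26 ty -23.8 tz 16.7 rx -0.103 gap 5.0 [184.  75.]
scene 0.72 med [100.3   4.6 100.4] ext [[40.90218131461094, -28.081655305701588, 72.64092912174597], [189.96099302334542, 49.244660163226754, 109.86918035703532]]
top face slope [7.2 0.3] 455
```

```bash
python3 -m creep '[{"jaw":0.25,"xyz":[0,-2,0.5],"angular":[-0.01,0,0]},{"jaw":0.25,"xyz":[0,-4,1.6],"angular":[-0.024,0,0]},{"jaw":0.25,"xyz":[0,-6,2.8],"angular":[-0.037,0,0]},{"jaw":0.26,"xyz":[0,-8,4],"angular":[-0.05,0,0]},{"jaw":0.26,"xyz":[0,-10,5.2],"angular":[-0.063,0,0]},{"jaw":0.26,"xyz":[0,-12,6.5],"angular":[-0.076,0,0]},{"jaw":0.26,"xyz":[0,-13.5,7.5],"angular":[-0.087,0,0]},{"jaw":0.26,"xyz":[0,-15,8.5],"angular":[-0.097,0,0]},{"jaw":0.26,"xyz":[0,-16.5,9],"angular":[-0.103,0,0]},{"jaw":0.26,"xyz":[0,-18,9],"angular":[-0.103,0,0]},{"jaw":0.26,"xyz":[0,-19.5,9],"angular":[-0.103,0,0]},{"jaw":0.26,"xyz":[0,-19.5,9],"angular":[-0.103,0,0]}]'
cat > top.py <<'E'
from flask import *
def face(name=None):
    im,d,m,o=body('scene',name)
    L=o[0][3]; t=L[(L[:,0]>30)&(L[:,0]<120)]
    A=np.c_[t[:,0],t[:,1],np.ones(len(t))];q=t[:,2]>0
    for _ in range(6):
        c=np.linalg.lstsq(A[q],t[q,2],rcond=None)[0]; r=t[:,2]-A@c; q=(r>-2.5)&(r<5)
    f=t[q]
    print('top face slope',np.degrees(np.arctan(c[:2])),'z',np.median(f[:,2]),cv2.minAreaRect(f[:,:2].astype(np.float32)),'xmin',np.percentile(f[:,0],1))
    cp=L[(L[:,2]>66)&(L[:,0]>130)];print('cap',cp.min(0),cp.max(0))
    return im
E
python3 - <<'E'
from top import *
im=face()
cv2.imwrite('pics/s5.png',cv2.resize(im[170:330,250:450][:,:,::-1],None,fx=3.7,fy=3.7,interpolation=cv2.INTER_CUBIC))
s=ctrl.read_state();print(loc(s['eef_pos']),s['qpos'].round(2),s['force'])
E
```

```text
clock: 13.65
eef_pos: [561.7, 136.5, 84.0]
tool_rot: [2.217, -0.0, 0.138]
force: [-0.6, 0.1, 0.2]
width: 53.9
gripper_force: 0.0
scene 0.63 med [102.6   4.8  94.7] ext [[44.57982146260429, -28.225073403376534, 2.447458657727111], [191.10449287532708, 54.16298760690081, 101.89016209413897]]
top face slope [ 0.8 -0.1] z 97.20116315631117 ((80.91001892089844, 10.951684951782227), (77.68416595458984, 82.55424499511719), 0.7483294606208801) xmin 42.81149765260526
cap [130.  -27.   66.8] [195.8  55.4 122.4]
[186.1  13.5  84.2] [-0.9  1.1  0.4  1.6  0.5  1.  -2.4] [ 0.7  0.5 -0.7]
```

View pics/s5.png

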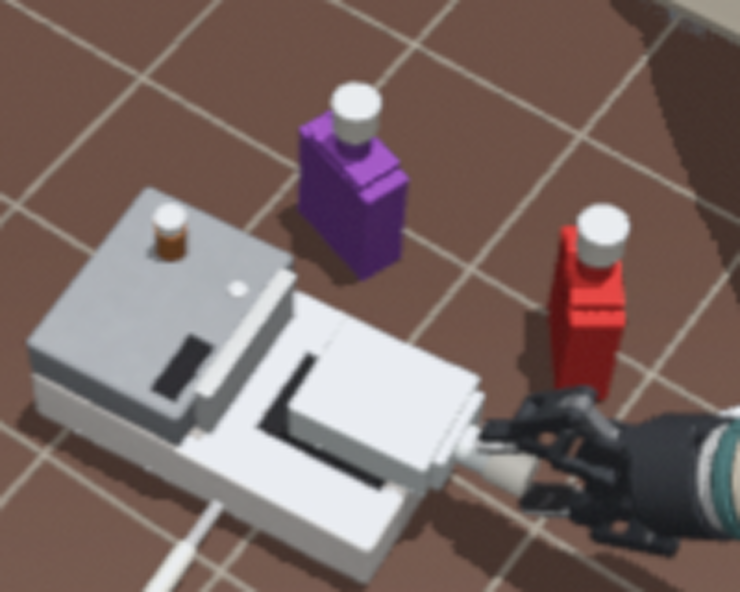

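The flask lies flat within about 1°, at (380,395), with its cap at (500,470) between the open fingers. Next I ease the finger off, withdraw along the tool axis, shut the jaws and line up with the cap end to slide the foot to the stop.

```bash
python3 -m creep '[{"jaw":0.26,"xyz":[0,-1.5,0],"angular":[0,0,0]},{"jaw":0.26,"xyz":[0,-3,0],"angular":[0,0,0]},{"jaw":0.26,"xyz":[0,-4,0],"angular":[0,0,0]},{"jaw":0.26,"xyz":[0,-4,-10],"angular":[0,0,0]},{"jaw":0.26,"xyz":[0,-4,-25],"angular":[0,0,0]},{"jaw":0.26,"xyz":[0,-4,-45],"angular":[0,0,0]},{"jaw":-0.5,"xyz":[2,-12,-50],"angular":[0,-0.012,0.009]},{"jaw":-1,"xyz":[2,-22,-50],"angular":[0,-0.024,0.018]},{"jaw":-1,"xyz":[2,-30,-50],"angular":[0,-0.024,0.018]},{"jaw":-1,"xyz":[2,-30,-40],"angular":[0,-0.024,0.018]},{"jaw":-1,"xyz":[2,-30,-32],"angular":[0,-0.024,0.018]},{"jaw":-1,"xyz":[2,-30,-30],"angular":[0,-0.024,0.018]}]'
python3 - <<'E'
from top import *
im=face()
cv2.imwrite('pics/s6.png',cv2.resize(im[170:330,250:450][:,:,::-1],None,fx=3.7,fy=3.7,interpolation=cv2.INTER_CUBIC))
s=ctrl.read_state();print(loc(s['eef_pos']),s['qpos'].round(2),s['force'],s['width'])
E
```

```text
clock: 15.25
eef_pos: [557.7, 176.6, 78.0]
tool_rot: [2.215, 0.001, 0.106]
force: [0.5, 0.0, 0.9]
width: 0.2
gripper_force: 0.0
scene 0.92 med [104.7   5.9  94.6] ext [[43.855233290006126, -28.262502089665226, 66.60592002935002], [190.97522997714847, 50.5153857900615, 100.75098046943545]]
top face slope [-0.3  0.5] z 97.01338228367649 ((80.841796875, 11.471500396728516), (79.3752212524414, 80.58563995361328), 1.3877447843551636) xmin 42.56064960282913
cap [130.  -27.1  66.3] [195.9  53.  101.7]
[227.5  13.2  78.2] [-1.   1.1  0.4  1.5  0.4  1.1 -2.4] [-0.5 -0.  -0. ] -0.08616708396824974
```

View pics/s6.png

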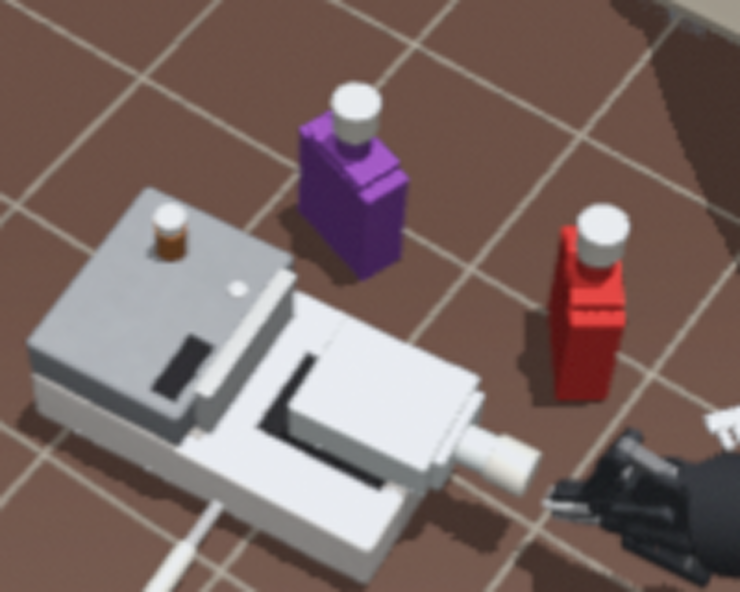

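The flask is free and flat. The foot gap of about 42 mm is visible, the cap end is at (535,465) and the shut fingertips at (555,500) are in line with it. Now I push slowly toward the stop.

```bash
python3 -m creep '[{"jaw":-1,"xyz":[0,2.4,3.2],"angular":[0,0,0]},{"jaw":-1,"xyz":[0,3.9,5.2],"angular":[0,0,0]},{"jaw":-1,"xyz":[0,5.4,7.2],"angular":[0,0,0]},{"jaw":-1,"xyz":[0,7.2,9.6],"angular":[0,0,0]},{"jaw":-1,"xyz":[0,9,12],"angular":[0,0,0]},{"jaw":-1,"xyz":[0,10.8,14.4],"angular":[0,0,0]},{"jaw":-1,"xyz":[0,12.6,16.8],"angular":[0,0,0]},{"jaw":-1,"xyz":[0,14.4,19.2],"angular":[0,0,0]},{"jaw":-1,"xyz":[0,16.2,21.6],"angular":[0,0,0]},{"jaw":-1,"xyz":[0,18,24],"angular":[0,0,0]},{"jaw":-1,"xyz":[0,19.8,26.4],"angular":[0,0,0]},{"jaw":-1,"xyz":[0,21,28],"angular":[0,0,0]}]'
python3 - <<'E'
from top import *
im=face()
s=ctrl.read_state();print(loc(s['eef_pos']),s['force'])
E
```

```text
clock: 16.85
eef_pos: [561.7, 143.3, 78.1]
tool_rot: [2.217, 0.0, 0.108]
force: [0.5, 0.0, 1.3]
width: -0.2
gripper_force: 0.5
scene 0.89 med [85.5  6.2 94.5] ext [[25.06301982945966, -27.064778002839503, 62.51839227350911], [172.75840594074933, 50.662606293016324, 101.31879599435501]]
scene 0.17 med [-22.7 -40.8  86.1] ext [[-124.51600603311446, -77.00111429745289, 18.49545992981848], [128.87668399321646, 65.62329879716145, 109.49333590530478]]
top face slope [-0.3  0.8] z 97.20772947554929 ((74.96660614013672, 12.259784698486328), (80.95082092285156, 89.88639068603516), 89.98007202148438) xmin 31.556402349527467
cap [130.4  -1.1  68.2] [179.2  27.7  99.3]
[192.8  13.   78.1] [ 0.3 -0.   0.2]
```

```bash
python3 -m creep '[{"jaw":-1,"xyz":[0,1.2,1.6],"angular":[0,0,0]},{"jaw":-1,"xyz":[0,2.4,3.2],"angular":[0,0,0]},{"jaw":-1,"xyz":[0,3.6,4.8],"angular":[0,0,0]},{"jaw":-1,"xyz":[0,4.8,6.4],"angular":[0,0,0]},{"jaw":-1,"xyz":[0,6,8],"angular":[0,0,0]},{"jaw":-1,"xyz":[0,7.2,9.6],"angular":[0,0,0]},{"jaw":-1,"xyz":[0,8.4,11.2],"angular":[0,0,0]},{"jaw":-1,"xyz":[0,9.6,12.8],"angular":[0,0,0]},{"jaw":-1,"xyz":[0,10.5,14],"angular":[0,0,0]},{"jaw":-1,"xyz":[0,11.4,15.2],"angular":[0,0,0]},{"jaw":-1,"xyz":[0,12,16],"angular":[0,0,0]}]'
python3 - <<'E'
from top import *
im=face()
s=ctrl.read_state();print(loc(s['eef_pos']),s['force'])
E
python3 -m creep '[{"jaw":-1,"xyz":[0,0.6,0.8],"angular":[0,0,0]},{"jaw":-1,"xyz":[0,0.6,0.8],"angular":[0,0,0]}]'
python3 -m creep '[{"jaw":-1,"xyz":[0,0.6,0.8],"angular":[0,0,0]},{"jaw":-1,"xyz":[0,0.6,0.8],"angular":[0,0,0]}]'
```

```text
clock: 18.32
eef_pos: [563.8, 123.6, 78.0]
tool_rot: [2.217, 0.0, 0.108]
force: [-0.9, 0.7, 0.2]
width: -0.2
gripper_force: 0.5
scene 0.88 med [66.1  7.7 94.7] ext [[6.538521778771668, -26.219646370146418, 70.10942854862739], [150.62271531139046, 50.465456967319035, 101.12445870408017]]
top face slope [-0.7  0.3] z 97.00081889128182 ((72.35587310791016, 12.55131721496582), (84.3028793334961, 79.49774169921875), 0.23576295375823975) xmin 30.730146671401595
cap [130.1  -2.5  72.5] [157.3  25.4  98.6]
[173.1  12.7  78. ] [ 0.   0.1 -0.4]
clock: 18.68
eef_pos: [563.9, 122.6, 78.0]
tool_rot: [2.217, 0.0, 0.108]
force: [0.8, 1.1, 0.4]
width: 0.1
gripper_force: 0.2
clock: 18.92
eef_pos: [564.1, 121.8, 78.0]
tool_rot: [2.217, -0.0, 0.108]
force: [0.3, 0.9, 0.3]
width: 0.0
gripper_force: 0.6
```

```bash
for i in 1 2; do python3 -m creep '[{"jaw":-1,"xyz":[0,0.4,0.55],"angular":[0,0,0]},{"jaw":-1,"xyz":[0,0.4,0.55],"angular":[0,0,0]}]' | egrep 'eef|force'; done
python3 -m creep '[{"jaw":-1,"xyz":[0,0.3,0.4],"angular":[0,0,0]},{"jaw":-1,"xyz":[0,0.3,0.4],"angular":[0,0,0]}]' | egrep 'eef|force'
python3 - <<'E'
from top import *
import top
im,d,m,o=body('scene','s7.png')
L=o[0][3];f=L[(abs(L[:,2]-97)<3)&(L[:,0]<100)]
for a,b in((-25,0),(0,25),(25,48)):
    k=(f[:,1]>a)&(f[:,1]<b);print(a,np.percentile(f[k,0],[1,5]))
E
```

```text
eef_pos: [564.2, 121.6, 77.9]
force: [-1.1, 3.0, 1.5]
gripper_force: 1.7
eef_pos: [564.4, 121.4, 77.9]
force: [-1.1, 4.5, 2.3]
gripper_force: 2.7
eef_pos: [564.5, 121.4, 77.9]
force: [-0.6, 6.0, 3.8]
gripper_force: 3.2
scene 0.98 med [63.2  6.6 94.8] ext [[2.9614241743565444, -26.263760347556858, 67.82230716226832], [149.27509110327563, 51.34662623689216, 101.47620303238082]]
-25 [1.7 5.9]
0 [1.5 6.1]
25 [1.2 5.2]
```

The foot is against the stop: the force climbs while the position holds. The foot line is flush to within 0.5 mm across its width. I back off.

```bash
python3 -m creep '[{"jaw":-1,"xyz":[0,-0.6,-0.8],"angular":[0,0,0]},{"jaw":-1,"xyz":[0,-1.8,-2.4],"angular":[0,0,0]},{"jaw":-1,"xyz":[0,-6,-8],"angular":[0,0,0]},{"jaw":-1,"xyz":[0,-18,-24],"angular":[0,0,0]},{"jaw":-1,"xyz":[0,-30,-50],"angular":[0,0,0]},{"jaw":-1,"xyz":[0,-30,-90],"angular":[0,0,0]},{"jaw":-1,"xyz":[0,-30,-110],"angular":[0,0,0]},{"jaw":-1,"xyz":[0,-30,-110],"angular":[0,0,0]}]'
python3 - <<'E'
from top import *
im,d,m,o=body('scene')
L=o[0][3];f=L[(abs(L[:,2]-97)<3)&(L[:,0]<100)]
for a,b in((-25,0),(0,25),(25,48)):
    k=(f[:,1]>a)&(f[:,1]<b);print(a,np.percentile(f[k,0],[1,5]))
cv2.imwrite('pics/s8.png',cv2.resize(im[170:330,250:450][:,:,::-1],None,fx=3.7,fy=3.7,interpolation=cv2.INTER_CUBIC))
E
```

```text
clock: 20.78
eef_pos: [552.8, 228.2, 120.3]
tool_rot: [2.22, -0.001, 0.111]
force: [0.8, -1.0, -0.2]
width: -0.2
gripper_force: 0.0
scene 0.84 med [64.1  6.8 94.3] ext [[1.432209896627841, -26.162062972829702, 60.932929476057986], [151.21727923429586, 53.069395237274364, 101.27790670191273]]
scene 0.64 med [-24.4 -42.1  86.8] ext [[-124.6183614664438, -77.13903975997273, 18.75408245782387], [128.8921998575262, 66.6643928481129, 110.24795005363049]]
-25 [-0.1  3.4]
0 [0.1 5.5]
25 [1.6 6.9]
```

View pics/s8.png

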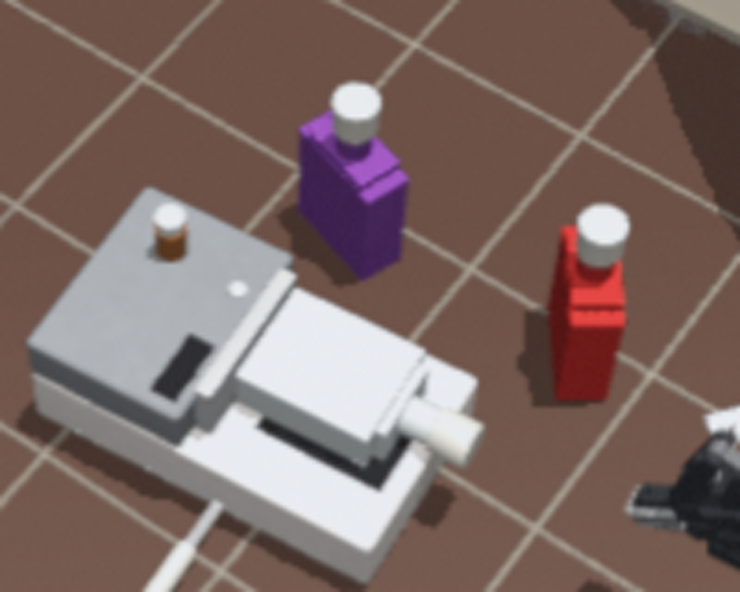

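The flask lies flat with its foot against the stop at (240,370) and its cap over the open edge at (455,435). The robot is clear at (640,500), and the vial and neighbouring flasks have not moved. I hand the job in.

```bash
python3 -c "
from cell import ctrl
print(ctrl.finish_job())"
```

```text
the job is handed in; nothing more can be done
None
```

I tipped the flask over and let it down on the fingertips: it now lies flat on the deck with its foot against the stop and its cap over the open edge, and I handed the job in at about 21 s with the robot clear; the hand-in gave no verdict.

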